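# Set up a sag test on the kiln setter slab

### The job

Set up the sag test on the dark setter slab: stand the white square prop on the scribed mark next to the thermocouple post and the slim round concrete core on the mark next to the low clay stop, and lay the ceramic ring flat on the slab's centre mark, between the two props. Then lay the clay bar flat across the two props, centred lengthwise along the slab over the ring, and stand the steel weight upright, knob up, on the middle of the bar. Leave the squat core and the jar where they are.

Things in the scene. Friction and masses are not known exactly. Their poses are not given: they have to be found in the camera images.
- slab: Dark grey rectangular kiln setter slab lying fixed on the bench, 260 mm long (its own y), 110 mm wide (its own x), 20 mm thick. Origin: centre of its underside; z up. Its top has thin light scribed lines: one lengthwise along the middle (x = 0) and three across it, at y = -65, 0 and +65 mm. The two outer crossings are the prop marks; the middle crossing is the slab's centre.
- post: Thermocouple post fixed on one end of the slab's top, on its lengthwise line 118 mm from the slab's centre (which end varies): a thin white ceramic tube 11 mm thick on a dark steel foot 26 x 22 mm, 75 mm tall in all. Origin: centre of its underside, level with the slab's top. The nearest prop mark is 53 mm from it, towards the slab's centre.
- stop: Low buff clay stop strip fixed on the slab's other end, 118 mm from the slab's centre: 50 mm (across the slab) x 22 x 14 mm high. Origin: centre of its underside, level with the slab's top. The nearest prop mark is 53 mm from it, towards the slab's centre.
- square_prop: Loose white square prop of rigid fired board, 44 x 44 mm and 50 mm tall, standing on the bench. Origin: centre of its underside; x and y are square to its sides, z up. About 170 g.
- round_prop: Loose grey concrete core standing on end, 44 mm in diameter and 50 mm tall (taller and slimmer than the squat core). Origin: centre of its underside; z up. About 175 g.
- ring: Loose thick white ceramic firing ring lying flat, 44 mm in outer diameter, 18 mm hole, 14 mm high. Origin: centre of its underside; z up. About 45 g.
- bar: Loose buff fireclay test bar lying flat, 180 mm long (its own x), 40 mm wide (y), 15 mm thick. Origin: centre of its underside; z up. About 240 g.
- weight: Loose round steel laboratory weight standing upright: body 42 mm in diameter and 34 mm high, with a knob 22 mm in diameter on a thin neck above it, 55 mm tall in all. Origin: centre of its underside; z up. About 380 g.
- squat_core: Bystander: a squat grey concrete core, 60 mm in diameter and 30 mm tall, standing loose among the pieces. Not part of the job. Origin: centre of its underside.
- jar: Bystander: a round sample jar with a red cap, 56 mm in diameter and 85 mm tall, standing loose on the bench. Not part of the job. Origin: centre of its underside.
There are look-alikes about, which are no part of the job. Leave any purple or red look-alike of the round_prop alone.

How it is judged:
By the outcome, as a careful person would: the job done as asked, in the order asked, and still so for the second after the job is handed in, with the robot touching nothing.
It also fails if it takes over 133 s, if anything falls off the work surface, if the arm or the gripper's body presses on something with over 40 N, if the wrist force passes 120 N, or if a joint passes its speed limit or range.

### The arm

A 7-joint arm with a two-finger parallel gripper is mounted at the origin on the work surface. World frame = base frame: x ahead of the robot, y to its left, z up, the work surface at z = 0. Lengths are in m, angles in degrees, forces in N, time in s.
With the tool pointing down it reaches from about 0.425 to 0.95 m from the base axis. Payload 16.7 kg.
Tool frame: the origin (TCP) lies on the centre line of the jaws, within the pads' length; the fingertips stand 14 mm ahead of it and the grasp point (between the pads) lies 5 mm behind it; z points along the fingers, y is the line along which they close (so a half turn about z gives the same grasp; the last joint's range is limited). The gripper opens to 94 mm and grips with 3 to 60 N. Pads are 16 mm wide; open, the fingers measure 119 mm over their backs; the gripper's body (75 mm by 177 mm) begins 78 mm behind the grasp point.
Start: joints at [-81.847, 24.414, 4.234, 92.017, -1.954, 63.644, -3.845], TCP at [0.194, 0.646, 0.219] pointing down, gripper open.
Joint ranges: [-163.25, 163.25], [-28.42, 122.38], [-70.27, 78.77], [12.13, 141.07], [-58.53, 238.53], [9.26, 117.41], [-156.51, 156.51]. Speed limits (degrees/s): [108.29, 108.29, 136.94, 136.94, 172.46, 172.46, 172.46].

### API

Orientations are given as [roll, pitch, yaw] about the fixed x, y, z axes, in that order (R = Rz(yaw) Ry(pitch) Rx(roll)).
In Python, from cell import manip, eoat, snapshot, calibration, telemetry gives the robot as it stands. Calls block until the motion is done:
- manip.move_ptp(position, orientation): joint-space move of the TCP to a pose.
- manip.move_straight(position, rot=None, speed=0.15): straight line of the TCP; rot=None keeps the orientation; speed is the mean speed in m/s.
- manip.movej(angles): joint-space move.
- eoat.gripper_to(opening): opening from 0.0 (shut) to 1.0 (fully open); the grip force is fixed at half the most; returns when the fingers have stopped.
- manip.dwell(seconds).
- manip.inverse_kinematics(position, orientation): joint angles nearest the present ones, or None.
- snapshot(name): name is "scene" or "top" or "wrist"; returns the picture (480x640x3 uint8, red, green, blue); there is no depth.
- calibration(name): a dict with "fov_y" (degrees; the focal length in pixels is half the picture's height over the tangent of half this angle, whatever the lens; pixels are square), "cx", "cy" (the principal point, pixels), "view" (4x4, takes a point from world to camera coordinates). Camera axes: x right, y up, looking along -z (the intrinsics and any distortion apply to the point x, -y, -z); pixel columns grow to the right and rows downward; lengths in m; the calibration is good to about 2 mm. A picture is of the moment at which its call begins: read the wrist's pose just before it. calibration takes no time and is no camera call; for the wrist camera it gives the pose at the moment of the call.
A pose or a line that the arm cannot do raises manip.Unreachable and nothing moves.
- manip.job_done(): hands the job in; it is judged then, once.
Readings, each from a call of its own:
- telemetry.read_time_s(): time.
- telemetry.read_joints(): joint angles.
- telemetry.read_qd(): joint speeds.
- telemetry.read_effort(): joint torques, N m.
- telemetry.read_position(): TCP position.
- telemetry.read_ee_rot(): TCP orientation.
- telemetry.read_ft_force(): force on the tool from outside, world axes, zero at the start.
- telemetry.read_moment(): the same for the moment, N m.
- telemetry.read_opening(): opening from 0.0 (shut) to 1.0 (fully open).
- telemetry.read_grasp_force(): force on a finger pad.
Only numpy, scipy, OpenCV 4.12 (cv2) and the standard library are available. Lean on these libraries where they do the work, as an engineer would, in place of code of your own. Each camera call takes 0.05 s, during which the arm holds its last target. There are 200 camera calls.

## Working session

There is one attempt and no reset: what is moved stays moved. The work goes in short steps, each a Python script; the robot and the scene stay as the last script left them, time stands still between calls to the robot, and variables do not carry over. Pictures are saved under pics/ and viewed, at most 14 in all, crops included, and the job is handed in when it is done.

```bash
mkdir -p pics; ls; python3 - <<'E'
from cell import *
import cv2,numpy as np
for n in ("scene","top"):
    cv2.imwrite(f"pics/{n}0.png",snapshot(n)[:,:,::-1]); c=calibration(n); print(n,{k:(np.round(v,4).tolist()) if not isinstance(v,str) else v for k,v in c.items()})
c=calibration("wrist");print(c)
print(telemetry.read_time_s(),telemetry.read_ee_rot())
E
```

```text
pics
scene {'fov_y': 57.2378, 'cx': 318.437, 'cy': 237.4088, 'view': [[0.7056, 0.7086, 0.0055, -0.3471], [-0.5811, 0.5741, 0.5768, 0.2979], [0.4056, -0.4102, 0.8169, -1.1871], [0.0, 0.0, 0.0, 1.0]]}
top {'fov_y': 45.9957, 'cx': 322.9579, 'cy': 237.2323, 'view': [[-0.0209, -0.9998, 0.0007, -0.0312], [0.9981, -0.0209, 0.0577, -0.5405], [-0.0577, 0.0019, 0.9983, -1.2371], [0.0, 0.0, 0.0, 1.0]]}
{'fov_y': 66.1273272574996, 'cx': 319.0644806373536, 'cy': 240.83731221506747, 'view': array([[ 0.28767644,  0.95772711, -0.00102378, -0.67407256],
       [-0.92054108,  0.27621142, -0.27624514,  0.02958736],
       [-0.26428468,  0.08041165,  0.96108666, -0.39322174],
       [ 0.        ,  0.        ,  0.        ,  1.        ]])}
0.1 [-1.79934581e+02  2.89546993e-03  1.63276284e+02]
```

View pics/scene0.png

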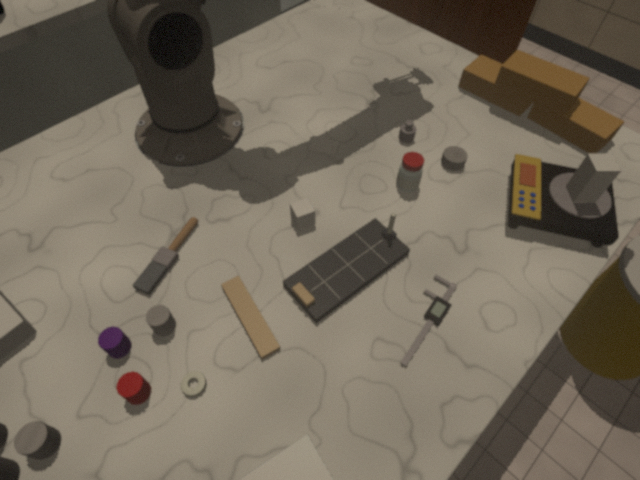

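View pics/top0.png

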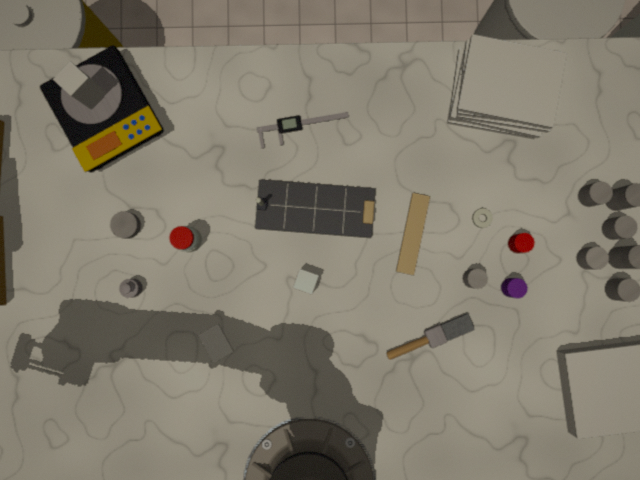

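The scene view and the top view agree. In the top view:
- Slab at about (316,208), with the post on its left at (264,200) and the stop on its right at (369,211).
- Square prop (307,278), bar (413,234), ring (482,217), weight (130,287), squat core (125,224) and jar (182,238).
- Round-prop candidates: the grey core (476,277), purple (515,287), red (521,242), and a grey cluster near (595–625,193–288). The grey core at (476,277) fits best, and I'll confirm it by size.

```bash
cat > h.py <<'E'
import numpy as np, cv2
from cell import manip,eoat,snapshot,calibration,telemetry
def ray(c,px):
    f=240/np.tan(np.radians(c["fov_y"]/2)); V=np.array(c["view"]); R=V[:3,:3]
    px=np.atleast_2d(np.float64(px))
    d=np.c_[(px[:,0]-c["cx"])/f,-(px[:,1]-c["cy"])/f,-np.ones(len(px))]@R
    return -R.T@V[:3,3], d
def on_plane(c,px,z):
    o,d=ray(c,px); return o+d*((z-o[2])/d[:,2])[:,None]
def proj(c,P):
    f=240/np.tan(np.radians(c["fov_y"]/2)); V=np.array(c["view"])
    q=np.atleast_2d(P)@V[:3,:3].T+V[:3,3]
    return np.c_[c["cx"]+f*q[:,0]/-q[:,2], c["cy"]-f*q[:,1]/-q[:,2]]
def tri(c1,p1,c2,p2):
    (o1,d1),(o2,d2)=ray(c1,p1),ray(c2,p2); d1,d2=d1[0],d2[0]
    s=np.linalg.lstsq(np.c_[d1,-d2],o2-o1,rcond=None)[0]
    a,b=o1+s[0]*d1,o2+s[1]*d2; return (a+b)/2,np.linalg.norm(a-b)
def shot(name,file=None):
    c=calibration(name); im=snapshot(name)
    if file: cv2.imwrite("pics/"+file,im[:,:,::-1])
    return c,im
E
python3 - <<'E'
from h import *
t=calibration("top"); s=calibration("scene"); print(t.keys())
# top-face points: top px, scene px
for n,a,b in [("square",(307,271),(302,207)),("round",(475,272),(158,313)),("ring",(482,217),(193,382)),("squat",(124,222),(454,154)),("jar",(181,237),(413,160)),("weight",(126,287),(408,126)),("red",(521,241),(130,383)),
 ("bar",(413,234),(251,314)),("slabc",(315,207),(347,268)),("big",(592,192),(33,436))]:
    p,e=tri(t,a,s,b); print(n,p.round(3),round(e,4),on_plane(t,a,.03)[0].round(3))
a=cv2.imread("pics/top0.png"); b=cv2.imread("pics/scene0.png")
cv2.imwrite("pics/crop.png",np.hstack([cv2.resize(a[170:310,450:640],(400,300),interpolation=3),cv2.resize(b[290:470,0:240],(400,300),interpolation=3)]))
E
```

```text
dict_keys(['fov_y', 'cx', 'cy', 'view'])
square [ 0.462 -0.012  0.074] 0.0118 [ 0.466 -0.006  0.03 ]
round [ 0.454 -0.366  0.07 ] 0.0089 [ 0.456 -0.373  0.03 ]
ring [ 0.577 -0.397  0.017] 0.001 [ 0.576 -0.392  0.03 ]
squat [0.579 0.389 0.036] 0.0061 [0.581 0.393 0.03 ]
jar [0.542 0.255 0.083] 0.001 [0.546 0.268 0.03 ]
weight [0.438 0.383 0.041] 0.0051 [0.439 0.389 0.03 ]
red [ 0.519 -0.471  0.052] 0.006 [ 0.522 -0.476  0.03 ]
bar [ 0.544 -0.241  0.012] 0.0045 [ 0.542 -0.24   0.03 ]
slabc [ 0.607 -0.027  0.011] 0.0035 [ 0.606 -0.026  0.03 ]
big [ 0.596 -0.555  0.239] 0.0353 [ 0.626 -0.637  0.03 ]
```

View pics/crop.png

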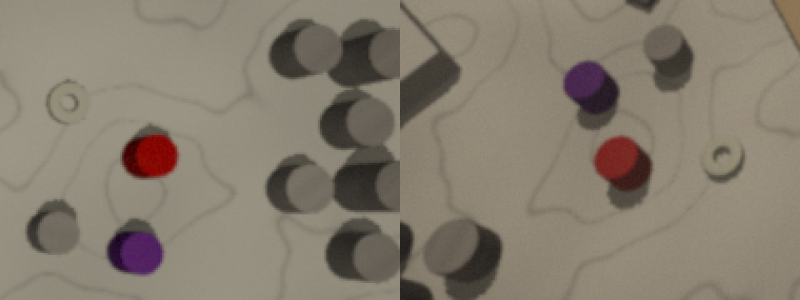

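The round prop is the plain grey core at top (476,277) and scene (158,316). It is slim and grey with its top at about 50 mm or more. The red and purple ones are to be left alone, and the cluster at top x>580 is larger and farther off. Next is the wrist survey.

```bash
cat >> h.py <<'E'
from scipy.spatial.transform import Rotation as Ro
def T(p,rpy):
    M=np.eye(4);M[:3,:3]=Ro.from_euler("xyz",rpy,degrees=True).as_matrix();M[:3,3]=p;return M
def tool_cam():  # camera-to-tool
    return np.linalg.inv(T(telemetry.read_position(),telemetry.read_ee_rot()))@np.linalg.inv(calibration("wrist")["view"])
def aim(K,target,h,yaw=90,off=(0,0)):
    M=T([0,0,0],[180,0,yaw])@K; d=-M[:3,2]
    o=np.array([target[0]+off[0],target[1]+off[1],0])-d*(h/-d[2]); return o-M[:3,3]
E
python3 - <<'E'
from h import *
import pickle
K=tool_cam(); print(K.round(3))
out=[]
for i,(t,h) in enumerate([((.47,.40),.36),((.50,.30),.36),((.57,.02),.36),((.57,-.08),.36),((.53,-.28),.36),((.53,-.36),.36)]):
    p=aim(K,t,h)
    try: manip.move_ptp(p.tolist(),[180,0,90])
    except manip.Unreachable: print("unreach",i,p); continue
    c,im=shot("wrist",f"w{i}.png"); out.append((i,c,im)); print(i,p.round(3),telemetry.read_time_s(),telemetry.read_joints())
pickle.dump(out,open("w.pkl","wb"))
ims=[cv2.resize(o[2][:,:,::-1],(400,300),interpolation=cv2.INTER_AREA) for o in out]
for k in range(0,len(ims)-1,4):
    g=ims[k:k+4]; cv2.imwrite(f"pics/m{k//4}.png",np.vstack([np.hstack(g[j:j+2]) for j in range(0,len(g)-1,2)]))
E
```

```text
[[ 0.     0.961  0.276  0.08 ]
 [ 1.    -0.    -0.    -0.   ]
 [-0.     0.276 -0.961 -0.167]
 [ 0.     0.     0.     1.   ]]
0 [0.47  0.423 0.193] 1.4833 [-66.42964262  23.14262364  24.23558281 100.25930732 -10.89924995
  58.91341626 -38.06856527]
1 [0.5   0.323 0.193] 2.0333 [-59.86060399  19.7248131   26.04623537 105.20898988 -10.18075759
  57.32969966 -29.53624487]
2 [0.57  0.043 0.193] 3.1917 [-37.35967712  18.22097803  32.51943935 108.48396886 -11.64697138
  56.56742949   0.47533423]
3 [ 0.57  -0.057  0.193] 3.725 [-28.64480944  18.62358279  34.37197372 108.41498002 -12.48746783
  56.68148245  11.33159923]
4 [ 0.53  -0.257  0.193] 4.6083 [-10.20798355  20.92831243  37.55657814 106.5187835  -14.9948164
  57.5401256   33.81461818]
5 [ 0.53  -0.337  0.193] 5.075 [ -1.81813668  25.08490328  37.68329009 101.44190084 -17.52853434
  59.47206365  42.37268815]
```

View pics/m0.png

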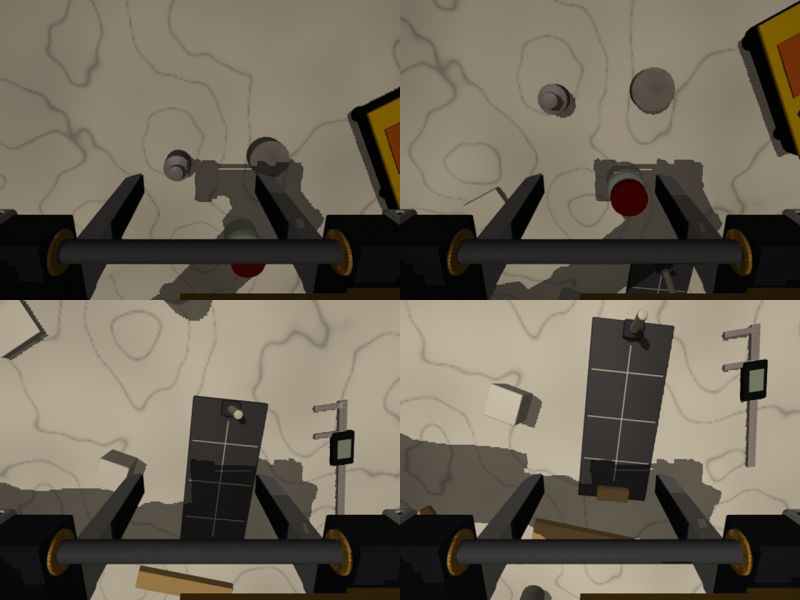

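View pics/m1.png

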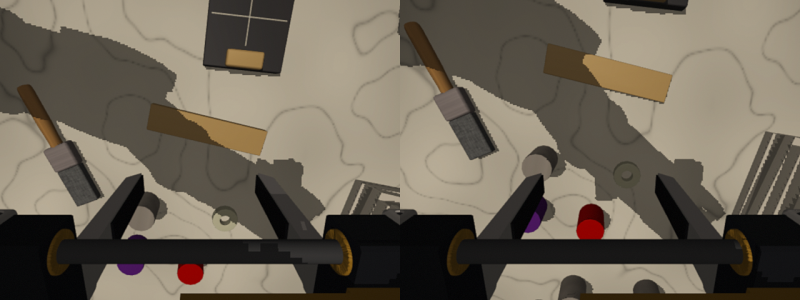

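The wrist views have image up = +y and right = +x, and the fingers cover the rows below about 290. In m0/m1, at half scale or so:
- View 1: weight (553,98) and squat core.
- View 3: slab, with the post at the top (638,325) and the stop at the bottom (612,493), and the square prop (508,402).
- View 5: bar (608,72), ring (626,174) and round prop (541,163).

I'll take two closer views of each piece, placed in the upper half of the frame.

```bash
python3 - <<'E'
from h import *
import pickle
K=tool_cam(); out={}
obj={"round":(.455,-.37,.05),"ring":(.576,-.396,.014),"bar":(.545,-.24,.015),"slab":(.607,-.03,.02),"square":(.465,-.01,.05),"weight":(.438,.385,.034)}
rows=[[],[]]; big=[[],[]]
for n,(x,y,z) in obj.items():
    h=.36 if n in("slab","bar") else .30
    for k,(dx,dy) in enumerate([(-.05,.06),(.05,.11)] if n not in("slab",) else [(-.04,.02),(.04,.06)]):
        p=aim(K,(x-dx,y-dy),h)
        try: manip.move_ptp(p.tolist(),[180,0,90])
        except manip.Unreachable: print("unreach",n,k); continue
        manip.dwell(.15)
        c,im=shot("wrist",f"{n}{k}.png"); out[n,k]=(c,im)
        u,v=proj(c,(x,y,z))[0].astype(int); print(n,k,u,v)
        if n in("slab","bar"):
            w=150; 
        else: w=50
        P=cv2.copyMakeBorder(im,200,200,200,200,cv2.BORDER_CONSTANT)[v+200-w:v+200+w,u+200-w:u+200+w,::-1]
        (big if w==150 else rows)[k].append(cv2.resize(P,(200,200),interpolation=3) if w==50 else P)
print(telemetry.read_time_s())
pickle.dump(out,open("o.pkl","wb"))
cv2.imwrite("pics/small.png",np.vstack([np.hstack(r) for r in rows]))
cv2.imwrite("pics/big.png",np.vstack([np.hstack(r) for r in big]))
E
```

```text
round 0 242 177
round 1 396 97
ring 0 255 168
ring 1 386 102
bar 0 266 181
bar 1 374 127
slab 0 277 224
slab 1 361 184
square 0 242 175
square 1 396 96
weight 0 247 171
weight 1 391 98
16.25
```

View pics/small.png

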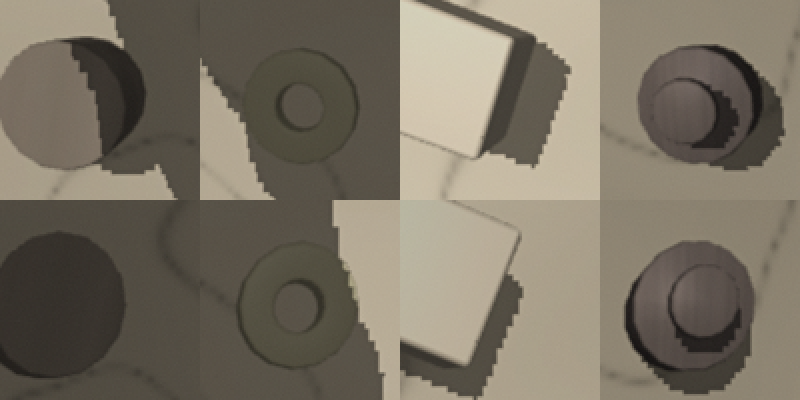

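View pics/big.png

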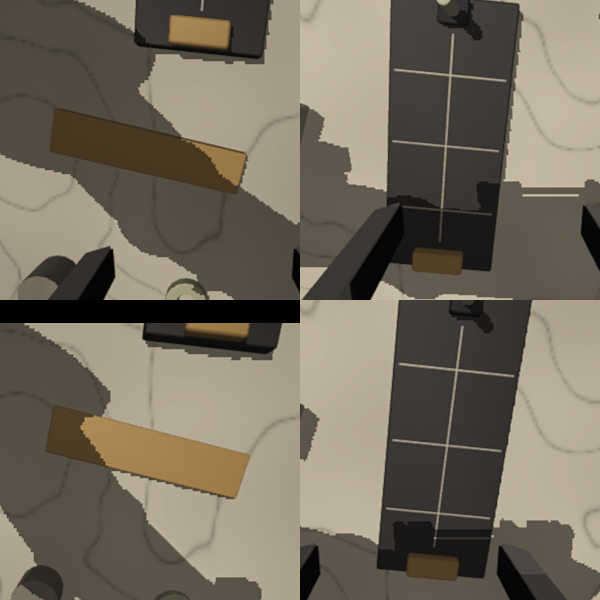

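The square prop's top corners are (512,38), (480,157) in its first crop and (520,233), (468,365) in the second. The knob centres are (683,110) and (704,300), the ring holes (300,106) and (300,306), and the round top about (61,105) and (58,304). The bar corners and slab crossings are clear in `big.png`. I'll refine and triangulate these.

```bash
cat > tri.py <<'E'
from h import *
import pickle
o=pickle.load(open("o.pkl","rb"))
def sub(n,k,pts,w=4):
    g=cv2.cvtColor(o[n,k][1],cv2.COLOR_RGB2GRAY)
    p=np.float32(pts).reshape(-1,1,2); q=cv2.cornerSubPix(g,p.copy(),(w,w),(-1,-1),(3,50,.01)).reshape(-1,2)
    print(n,k,"shift",np.linalg.norm(q-np.float32(pts),axis=1).round(1)); return q
def T2(n,a,b):
    r=[tri(o[n,0][0],x,o[n,1][0],y) for x,y in zip(a,b)]
    for p,e in r: print(" ",n,(p*1000).round(1),"gap",round(e*1000,1))
    return np.array([p for p,e in r])
sq=T2("square",sub("square",0,[(248.5,145),(232,203.5)]),sub("square",1,[(406,62.5),(380,128.5)]))
print("edge",np.linalg.norm(sq[0]-sq[1]))
o0,o1=np.array([116,31]),np.array([224,-23])
bar=T2("bar",sub("bar",0,np.array([(54,108),(246,152),(237,193),(49,149)])+o0),sub("bar",1,np.array([(54,105),(249,155),(236,198),(46,149)])+o1))
print("bar sides",[np.linalg.norm(bar[i]-bar[i-1]).round(4) for i in range(4)],bar.mean(0))
sl=T2("slab",sub("slab",0,np.array([(150,75),(147,147),(143,209)])+[127,74]),sub("slab",1,np.array([(158,71),(148.5,145),(139,214)])+[211,34]))
print("pitch",np.linalg.norm(np.diff(sl,axis=0),axis=1))
T2("weight",[(238.5,176)],[(393,98)]); T2("ring",[(255,174)],[(385.75,105.25)]); T2("round",[(222.5,179.5)],[(375,99.2)])
E
python3 tri.py; python3 - <<'E'
import cv2,numpy as np,pickle
o=pickle.load(open("o.pkl","rb"))
C=[]
for n,k,u,v in [("round",0,225,180),("round",1,375,100),("ring",0,255,172),("ring",1,386,105)]:
    C.append(cv2.resize(o[n,k][1][v-50:v+50,u-66:u+67,::-1].astype(float)*(1.6),None,fx=3,fy=3,interpolation=cv2.INTER_CUBIC).clip(0,255)[:, :399])
cv2.imwrite("pics/rr.png",np.vstack([np.hstack(C[:2]),np.hstack(C[2:])]))
E
```

```text
square 0 shift [1.5 2.6]
square 1 shift [1.  1.2]
  square [469.8  10.4  49.4] gap 0.5
  square [454.9 -29.6  50. ] gap 0.3
edge 0.04266116806609324
bar 0 shift [0.7 2.2 1.  2.1]
bar 1 shift [0.7 1.3 1.6 2.2]
  bar [ 459.  -201.5   11.3] gap 0.4
  bar [ 634.8 -243.4   15.6] gap 0.4
  bar [ 626.3 -282.6   11.2] gap 0.1
  bar [ 450.7 -240.3   14.9] gap 0.3
bar sides [np.float64(0.0398), np.float64(0.1808), np.float64(0.0403), np.float64(0.1806)] [ 0.54271122 -0.24193454  0.01325156]
slab 0 shift [0.4 2.2 2.1]
slab 1 shift [2.2 1.9 1.5]
  slab [609.4  39.9  21.3] gap 0.1
  slab [602.9 -24.8  21.5] gap 0.0
  slab [596.5 -88.9  23.3] gap 0.1
pitch [0.06498624 0.06449221]
  weight [435.3 383.9  53.5] gap 0.2
  ring [ 575.4 -399.    16.6] gap 1.3
  round [ 441.5 -371.3   51. ] gap 0.0[ WARN:0@0.114] global loadsave.cpp:1063 imwrite_ Unsupported depth image for selected encoder is fallbacked to CV_8U.
```

View pics/rr.png

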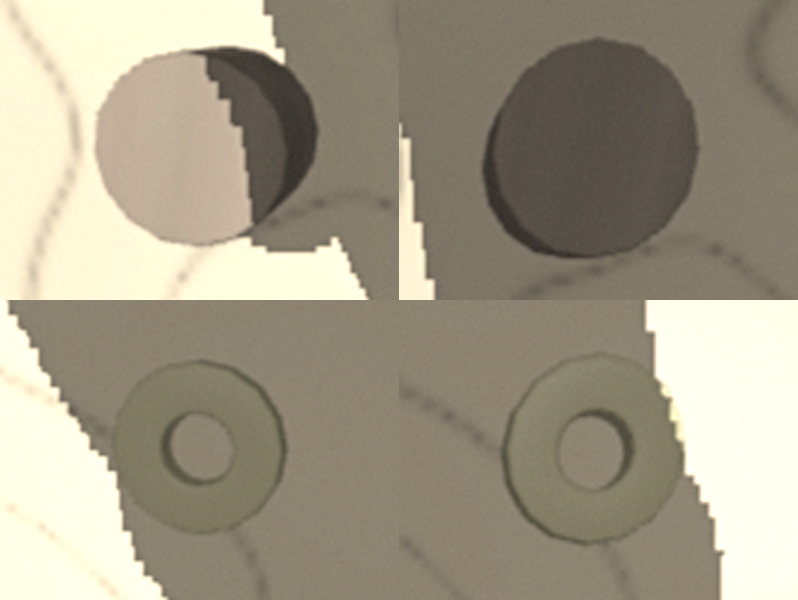

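The measurements hold up:
- **Square prop:** top at 50 mm with an edge of 43 mm.
- **Bar:** 180.7 × 40 mm, top at 13 mm.
- **Slab:** line pitch 65 mm, top at about 21–22 mm.
- **Round prop:** top at 51 mm. In `rr.png` its top centres are (191,147) and (196+399,147).
- **Ring:** centres (198,447) and (596,448).

The post is at the +y end. I'll place the square prop, the round prop and the ring.

```bash
cat >> h.py <<'E'
PHI=84.3; U=np.array([12.9,128.8])/129.44; C0=np.array([.6029,-.0246])
def pick(xy,yaw,z,top=.2):
    eoat.gripper_to(1.0)
    manip.move_ptp([*xy,top],[180,0,yaw]); manip.move_straight([*xy,z],speed=.12)
    eoat.gripper_to(0.0)
    print("grip mm",round(telemetry.read_opening()*94,1),"N",telemetry.read_grasp_force(),"t",telemetry.read_time_s())
    manip.move_straight([*xy,top],speed=.15); print("lifted mm",round(telemetry.read_opening()*94,1))
def place(xy,yaw,z,top=.22,open_=1.0):
    manip.move_ptp([*xy,top],[180,0,yaw]); manip.move_straight([*xy,z+.02],speed=.15); manip.move_straight([*xy,z],speed=.03)
    manip.dwell(.2); print("pos",np.round(telemetry.read_position(),4),"F",np.round(telemetry.read_ft_force(),1))
    eoat.gripper_to(open_); manip.dwell(.1); manip.move_straight([*xy,top],speed=.15)
    print("t",telemetry.read_time_s())
E
python3 - <<'E'
from h import *
import pickle
o=pickle.load(open("o.pkl","rb"))
r=tri(o["ring",0][0],(255,171.2),o["ring",1][0],(385.7,104.3)); print("ring",r)
rg=r[0][:2]
A=C0+.065*U; B=C0-.065*U; print(A,B)
pick((.4417,-.0019),69.6,.030); place(A,PHI,.0508)
pick((.4415,-.3713),90,.030); place(B,PHI,.0508)
pick(rg,90,.017,.15); place(C0,PHI,.0378)
K=tool_cam()
for k,(dx,dy) in enumerate([(-.04,.03),(.04,.08)]):
    manip.move_ptp(aim(K,(C0[0]-dx,C0[1]-dy),.40).tolist(),[180,0,90]); manip.dwell(.15)
    c,im=shot("wrist",f"chk{k}.png"); pickle.dump((c,im),open(f"chk{k}.pkl","wb"))
a=[cv2.imread(f"pics/chk{k}.png")[20:420,120:520] for k in (0,1)]
cv2.imwrite("pics/chkm.png",np.hstack(a)); print(telemetry.read_time_s())
E
```

```text
ring (array([ 0.57545975, -0.39765332,  0.01450584]), np.float64(0.00010763931888582092))
[0.6093779  0.04007862] [ 0.5964221  -0.08927862]
grip mm 43.8 N 30.0000661611557 t 19.9917
lifted mm 44.2
pos [0.6095 0.0401 0.0509] F [-0.5  0.7 -2. ]
t 26.525
grip mm 43.4 N 30.000110864639282 t 30.7667
lifted mm 43.9
pos [ 0.5965 -0.0893  0.051 ] F [-0.8  0.1 -1.3]
t 37.7167
grip mm 43.3 N 30.000038892030716 t 41.25
lifted mm 43.1
pos [ 0.603  -0.0246  0.038 ] F [-0.6  0.6 -0.1]
t 48.3333
49.4917
```

View pics/chkm.png

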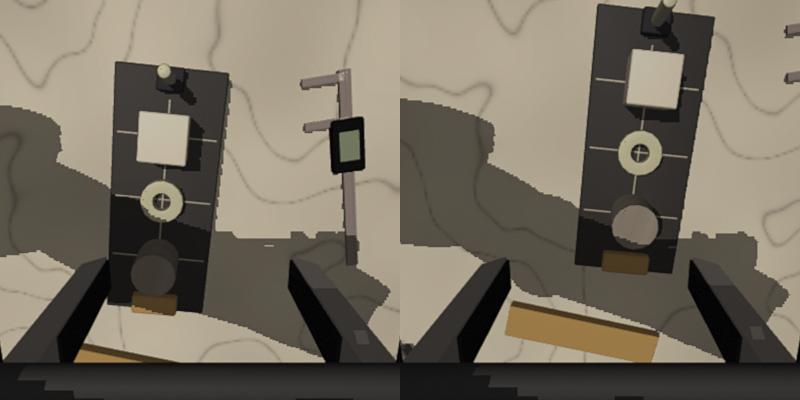

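The ring encircles the cross at (640,153), and the props cover their marks at (654,80) and (635,225). I'll check with numbers.

```bash
python3 - <<'E'
from h import *
import pickle
(c0,i0),(c1,i1)=[pickle.load(open(f"chk{k}.pkl","rb")) for k in (0,1)]
f0,f1=np.array([120,20]),np.array([-280,20])
for n,a,b,m in [("sq",(163.3,138.8),(654.2,79.5),C0+.065*U),("round",(154,275),(635,225),C0-.065*U),("ring",(162,201),(640,153.5),C0)]:
    p,e=tri(c0,a+f0,c1,b+f1); print(n,(p*1000).round(1),"gap",round(e*1e3,1),"err mm",((p[:2]-m)*1e3).round(1))
g=cv2.cvtColor(i1,cv2.COLOR_RGB2GRAY)
# cross seen in the ring hole, slab-edge midpoint across the centre
print(on_plane(c1,[(638,154)]+f1,.02)*1000)
C=[]
for im,(x,y) in ((i0,(162,170)+f0),(i1,(645,130)+f1)):
    x,y=int(x),int(y); C.append(cv2.resize(im[y-75:y+75,x-50:x+50,::-1],(400,600),interpolation=3))
cv2.imwrite("pics/chk4.png",np.hstack(C))
E
```

```text
sq [610.1  39.7  66.2] gap 0.4 err mm [ 0.7 -0.4]
round [597.5 -88.7  69.7] gap 1.8 err mm [1.  0.6]
ring [603.8 -25.5  29.5] gap 0.8 err mm [ 0.9 -0.9]
[[603.02044788 -27.2856079   20.        ]]
```

View pics/chk4.png

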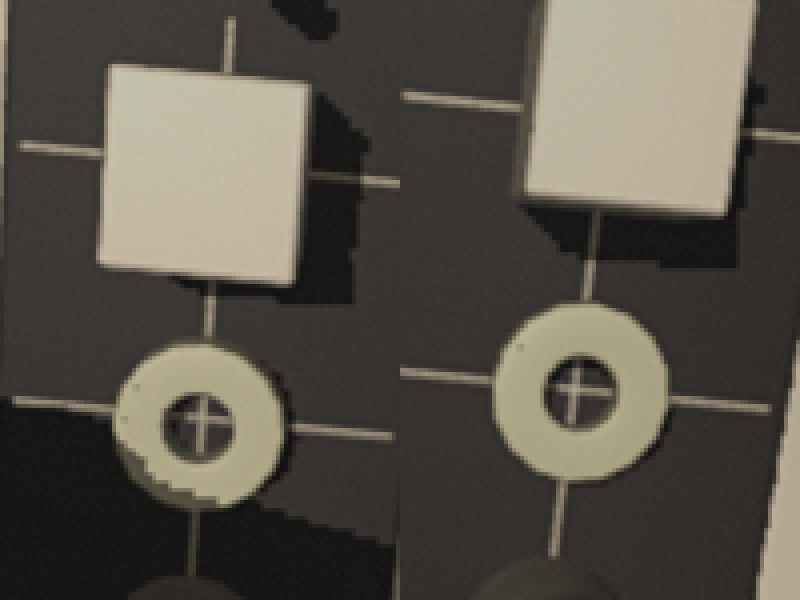

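All three are within about 1 mm of their marks, and the heights are right. Next come the bar and the weight.

```bash
python3 - <<'E'
from h import *
import pickle
pick((.5427,-.2419),-13.45,.0175,.2); place(C0,PHI,.0883)
K=tool_cam()
def look(n):
    for k,(dx,dy) in enumerate([(-.04,.05),(.04,.10)]):
        manip.move_ptp(aim(K,(C0[0]-dx,C0[1]-dy),.42).tolist(),[180,0,90]); manip.dwell(.15)
        r=shot("wrist",f"{n}{k}.png"); pickle.dump(r,open(f"{n}{k}.pkl","wb"))
look("bar_")
a=[cv2.imread(f"pics/bar_{k}.png")[0:400,120:520] for k in (0,1)]
cv2.imwrite("pics/barm.png",np.hstack(a)); print(telemetry.read_time_s())
E
```

```text
grip mm 39.5 N 29.99992400407791 t 53.5
lifted mm 40.0
pos [ 0.603  -0.0246  0.0885] F [-0.3  0.9 -2.5]
t 59.8833
61.075
```

View pics/barm.png

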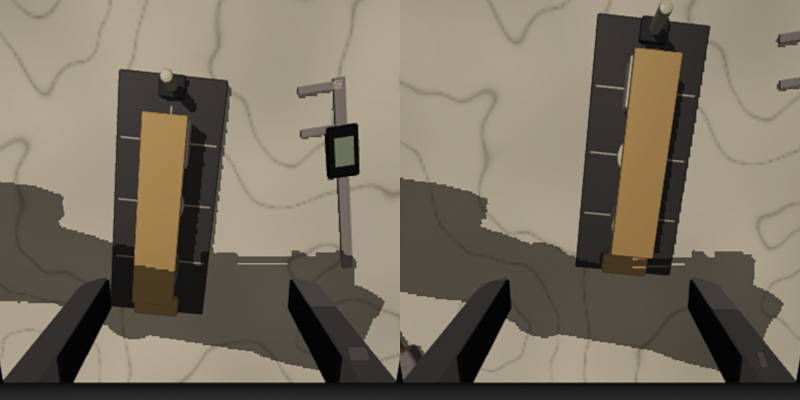

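The bar lies across both props, parallel to the slab, with corners in the right image near (636,48), (682,53), (654,258) and (612,254). I'll check its centre, then place the weight.

```bash
python3 - <<'E'
from h import *
import pickle
c0,_=pickle.load(open("bar_0.pkl","rb")); c1,_=pickle.load(open("bar_1.pkl","rb"))
for a,b in [((141,112),(636,48)),((189,114.5),(682,53))]:
    print("corner",(tri(c0,np.add(a,(120,0)),c1,np.add(b,(-280,0)))[0]*1e3).round(1))
q=on_plane(c1,np.array([(636,48),(682,53),(654,258),(612,254)])+[-280,0],.085); print((q*1e3).round(1))
m=q.mean(0)[:2]-C0; print("bar centre err mm",m*1e3,"along",m@U*1e3)
if np.linalg.norm(m)<.006:
    pick((.4353,.3839),100,.025,.2); place(C0,PHI,.1107,.26)
    K=tool_cam()
    manip.move_ptp((aim(K,(C0[0],C0[1]-.08),.44)).tolist(),[180,0,90]); manip.dwell(.3)
    c,w=shot("wrist","fin_w.png"); pickle.dump((c,w),open("fin.pkl","wb"));_,s=shot("scene","fin_s.png"); _,t=shot("top","fin_t.png")
    R=lambda im,x,y:cv2.resize(im[y:y+150,x:x+133,::-1],(400,450),interpolation=3)
    cv2.imwrite("pics/fin.png",np.hstack([cv2.resize(w[0:338,170:470,::-1],(400,450)),R(s,280,180)]))
    print(telemetry.read_time_s())
E
```

```text
corner [592.8  64.4  91. ]
corner [632.7  63.1  78.6]
[[ 593.5   65.5   85. ]
 [ 631.5   61.8   85. ]
 [ 616.  -116.5   85. ]
 [ 575.7 -112.5   85. ]]
bar centre err mm [ 1.25589199 -0.82725686] along -0.6980042982913199
grip mm 41.2 N 29.999310057610273 t 65.5417
lifted mm 41.1
pos [ 0.603  -0.0246  0.1108] F [ 0.5  0.2 -3.7]
t 72.7
73.425
```

View pics/fin.png

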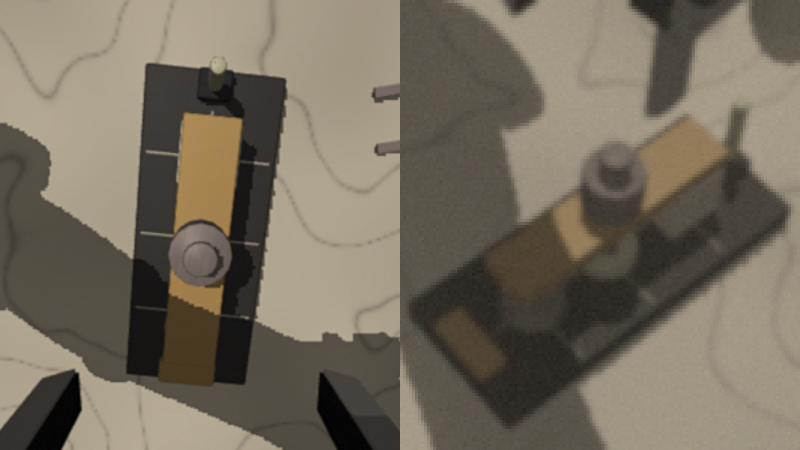

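The weight stands upright on the middle of the bar, with its knob at (201,258). The bar rests level on both props with the ring below. I'll do a last position check and hand the job in.

```bash
python3 - <<'E'
from h import *
import pickle
c,_=pickle.load(open("fin.pkl","rb")); e=on_plane(c,[(320.75,193.8)],.14)[0,:2]-C0; print("weight err mm",e*1e3)
if np.linalg.norm(e)<.006: print(manip.job_done(),telemetry.read_time_s())
E
```

```text
weight err mm [1.13784923 0.84969355]
the job is handed in; nothing more can be done
the job is handed in; nothing more can be done
```

The sag test is set up and handed in: the props and ring are on their marks, the bar is centred across the props and the weight stands knob-up on its middle, all within about 1.5 mm by camera, with about 73 s of the 133 s used at my last reading.

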